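# Mesh the chopping blade onto the food processor's splined spindle

## Task

Fit the steel chopping blade (not the dough paddle) onto the drive spindle in the food processor's bowl: rock and turn it with light pressure until its teeth mesh, first with the spindle's upper ribbed collar and then with the lower one, so that it slides fully home, and let go. Go gently and do not force it: never let it bear on the processor with more than about 50 N. Leave the other things on the worktop where they are.

Things in the scene. Friction and masses are not known exactly. Their poses are not given: they have to be found in the camera images.
- blade: The chopping blade to be fitted, standing upright and loose on the worktop, about 0.15 kg: a white plastic hub, 40 mm diameter, 105 mm tall, and two short flat steel blades that stick out along its +x and -x, to 56 mm from the axis, 13 and 33 mm above the underside. Origin: centre of the hub's underside, where the bore opens; z up along its axis.
- blade_grip (a point): On the blade's axis, 90 mm above the hub's underside, axes as the blade: middle of the grip head, which is the hub's top 36 mm (69 to 105 mm above the underside), 40 mm along its x and 32 mm along its y, flat-sided. Grip it from above across the 32 mm.
- blade_bore (a point): Centre of the bore's mouth in the hub's underside (same point as the blade's origin). The bore has 4 straight inward teeth, 90 degrees apart, the first 45 degrees from the blade's x: 30 mm long from the mouth up, 8.2 mm wide, tips on a 20 mm circle, valleys on a 28 mm circle. Above them it is open to 66 mm.
- processor: The food processor, fixed: white motor base 190 x 180 x 88 mm with a clear open bowl on it (rim 150 mm outside diameter, 170 mm above the worktop, walls 3 mm; its handle on the +x side). A grey drive spindle stands in the middle of the bowl. Origin: centre of the base's underside, z up.
- seat (a point): On the spindle's axis, 101 mm above the worktop, axes as the processor: top of the spindle's round flange (38 mm across), on which a fitted hub's underside rests when fully home. Above it two ribbed drive collars stand one on the other, each 14 mm tall with 4 straight ribs (6.4 mm wide, 26 mm across the ribs, 90 degrees apart, flat upper ends).
- low_rib_tops (a point): On the spindle's axis, 115 mm above the worktop: upper ends of the lower collar's ribs. The slippery collars turn separately (0.08 N m each; light pressure does not drag them) and each has stopped at any angle: their rib angles are NOT measured. A hub meshed on the upper collar can be turned on, taking that collar along, until the lower one matches as well.
- rib_tops (a point): On the spindle's axis, 129 mm above the worktop: upper ends of the upper collar's ribs. Unmatched teeth sit on the rib ends (hub's underside here, or later at low_rib_tops); the hub slides on down only when turned to within about 6 degrees of a match. About 1 mm of play.
- nose (a point): On the spindle's axis, 147 mm above the worktop: tip of the smooth round pilot nose above the ribs, 19 mm in diameter with an 8 mm tapered end, which goes into the bore first and centres it.
- paddle: A dough paddle with the same hub and grip as the blade, but with two upright white plastic wings 40 mm tall, to 53 mm from the axis, in place of steel blades. Not wanted now. Origin: centre of its underside. It and the blade may have changed places.
- spice_jar: Spice jar with a steel cap, 42 mm diameter, 85 mm tall. Origin: centre of its underside.
- oil: Green glass oil bottle, 60 mm diameter, 150 mm tall. Origin: centre of its underside.
- can: Food can, 74 mm diameter, 100 mm tall. Origin: centre of its underside.
- spatula: Kitchen spatula lying on the worktop. Origin: under its middle.

How it is judged:
At the end, for the whole second after the job is handed in: The blade's teeth are meshed with both collars and its hub rests fully home on the spindle's flange (underside within 3 mm of the flange's top in height, within 3 mm of the spindle axis, upright within 3.4 degrees), released and at rest (z of blade in the frame of seat between -0.004 and 0.003 m and horizontal distance between blade and seat below 0.003 m and angle between blade's own z axis and vertical below 0.06 rad and linear speed of blade below 0.02 m/s and angular speed of blade below 0.2 rad/s); the robot touches nothing.
It fails at once if the blade is pressed or knocked against the processor or its spindle with more than 60 N (contact force between blade and processor above 60 N).
It fails at once if another thing on the worktop is moved by more than 25 mm (distance of any of paddle, spice_jar, oil, can, spatula from where it was at the start of the episode above 0.025 m).
It also fails if it takes over 72 s, if anything falls off the work surface, if the arm or the gripper's body presses on something with over 40 N, if the wrist force passes 120 N, or if a joint passes its speed limit or range.

## Robot

A 7-joint arm with a two-finger parallel gripper is mounted at the origin on the work surface. World frame = base frame: x ahead of the robot, y to its left, z up, the work surface at z = 0. Lengths are in m, angles in rad, forces in N, time in s.
With the tool pointing down it reaches from about 0.35 to 0.9 m from the base axis. Payload 8.1 kg.
Tool frame: the origin (TCP) lies midway between the tips of the shut fingers; the grasp point (between the pads) lies 19 mm behind it; z points along the fingers, y is the line along which they close (so a half turn about z gives the same grasp; the last joint's range is limited). The gripper opens to 92 mm and grips with 3 to 60 N. Pads are 19 mm wide; open, the fingers measure 130 mm over their backs; the gripper's body (75 mm by 190 mm) begins 47 mm behind the grasp point.
Start: joints at [1.1, 0.434, 0.025, 1.573, -0.012, 1.134, -0.075], TCP at [0.225, -0.583, 0.227] pointing down, gripper open.
Joint ranges: [-2.62, 2.62], [-0.44, 2.09], [-1.27, 1.32], [0.08, 2.57], [-1.32, 4.46], [0.12, 2], [-2.74, 2.74]. Speed limits (rad/s): [2.22, 2.22, 3.01, 3.01, 3.14, 3.14, 3.14].

## Interface

Orientations are given as a rotation vector (axis times angle).
In Python, from cell import arm gives the robot as it stands.
- The arm moves only by the tool send_rows, never from a script. Its argument "increments" is a list of rows, each a list of 3 entries, a list of its own where there are three numbers: the finger opening in cm, from 0 to 9.18, then the shift along the tool's x, y, z in cm, then the turn, a rotation vector about the tool's x, y, z in rad. A call has 1 to 5 rows; each row shifts and turns the commanded pose from where the row before left it, along the tool's axes as they then stand; what a row does not reach is not made up. A row lasts 1/10 s, in which the tool goes at most 50 mm and 8.59 degrees, less where a joint would pass 70% of its speed; a pose out of reach is approached as far as the arm can. A call is refused whole if a number of a shift passes 5 or a number of a turn 0.15, either way. A call with a gripper value outside its range is refused whole. The fingers move at their own pace and stop on an object; "force" is the grip in N (left out, the last holds). Time passes only in rows, so rows that do not move let the fingers close. It gives the time, the measured TCP pose, the force, the opening and the grip force at its end, in the units of the state.
- arm.observe(): the state, without advancing time (a new reading comes with each control period).
- arm.get_image(name): name is "scene" or "side" or "wrist"; returns the picture (400x640x3 uint8, red, green, blue); there is no depth.
- arm.camera_params(name): a dict with "camera_matrix" (3x3 intrinsics, pixels), "R" (3x3) and "t" (3): a world point X has camera coordinates R X + t. Camera axes: x right, y down, z forward; pixel columns grow to the right and rows downward; lengths in m; the calibration is good to about 2 mm. A picture is of the moment at which its call begins: read the wrist's pose just before it. camera_params takes no time and is no camera call; for the wrist camera it gives the pose at the moment of the call.
- arm.sign_off(): hands the job in; it is judged then, once.
The state is a dict: "clock": time; "joints": joint angles; "dq": joint speeds; "joint_efforts": joint torques, N m; "position": TCP position; "ee_rot": TCP orientation; "force": force on the tool from outside, world axes, zero at the start; "ft_torque": the same for the moment, N m; "width": opening from 0.0 (shut) to 1.0 (fully open); "gripper_force": force on a finger pad.
Only numpy, scipy, OpenCV 4.12 (cv2) and the standard library are available. Lean on these libraries where they do the work, as an engineer would, in place of code of your own. Each camera call takes 0.05 s, during which the arm holds its last target. There are 200 camera calls.

## Working session

There is one attempt and no reset: what is moved stays moved. The work goes in short steps, Python scripts to look and compute and a tool call to move; the robot and the scene stay as the last step left them, time stands still between calls to the robot, and variables do not carry over. Pictures are saved under pics/ and viewed, at most 10 in all, crops included, and the job is handed in when it is done.

Besides the shell and the picture viewer there is one more tool, called after "Emit:" in YAML: its name, and indented under it one key for each argument. send_rows: Moves the arm, as the interface text tells. Its arguments: {"type":"object","properties":{"increments":{"type":"array"},"force":{"type":"number"}},"required":["increments"]}

```bash
mkdir -p pics; ls
python3 - <<'E'
from cell import arm
import cv2,numpy as np
for n in("scene","side"):
    im=arm.get_image(n); cv2.imwrite(f"pics/{n}0.png",im[:,:,::-1])
    p=arm.camera_params(n); print(n,np.round(p["camera_matrix"],1).tolist(),np.round(-p["R"].T@p["t"],3),np.round(p["R"],3).tolist())
print(arm.observe())
E
```

```text
pics
scene [[498.0, 0.0, 324.3], [0.0, 498.0, 196.4], [0.0, 0.0, 1.0]] [ 1.172 -0.54   1.223] [[0.541, 0.841, 0.009], [0.692, -0.439, -0.573], [-0.478, 0.316, -0.819]]
side [[372.6, 0.0, 319.6], [0.0, 372.6, 195.3], [0.0, 0.0, 1.0]] [0.231 0.468 0.749] [[-0.887, -0.463, -0.005], [-0.32, 0.621, -0.715], [0.334, -0.633, -0.699]]
{'clock': 0.1, 'joints': array([ 1.10039612,  0.4351338 ,  0.02496465,  1.57403259, -0.01163377,
        1.13401206, -0.07510431]), 'dq': array([ 0.00016423, -0.00279277,  0.00111553, -0.00277808, -0.0008449 ,
        0.00017435,  0.00038931]), 'joint_efforts': array([ 3.33497417e-03, -6.69122028e+01,  9.88042429e-01, -3.15143681e+01,
       -6.06117421e-02,  3.73780704e-02,  5.72424983e-05]), 'position': array([ 0.22451914, -0.58276655,  0.22602522]), 'ee_rot': array([-3.08726981e+00, -5.74109231e-01,  5.61196235e-04]), 'force': array([-0.95428858, -0.61182995,  0.18285497]), 'ft_torque': array([-0.00259407, -0.00353411,  0.0337645 ]), 'gripper_force': 0.0, 'width': 1.0010475802921086}
```

View pics/scene0.png

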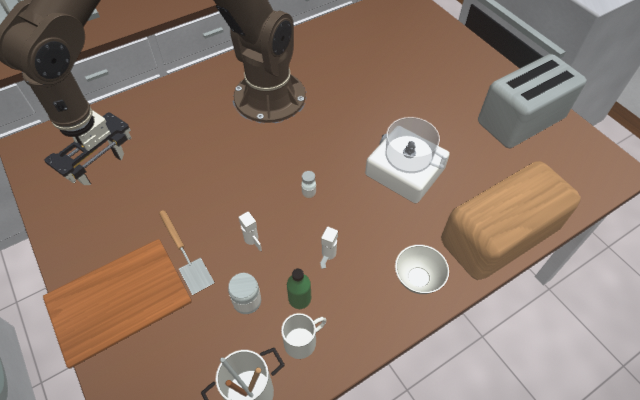

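View pics/side0.png

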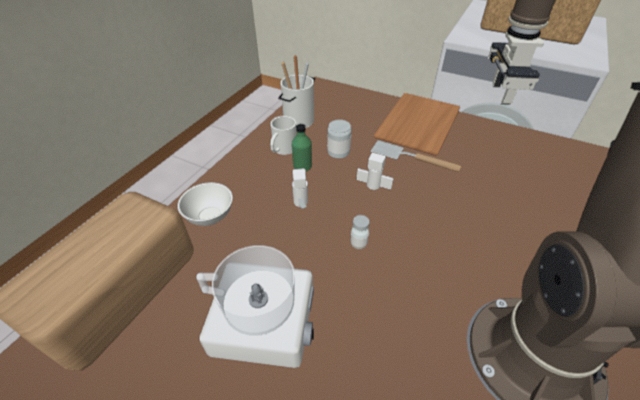

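The scene picture shows two white hubs at about (249,228) and (329,243), with the processor spindle at (410,148). In the side picture the hubs are at (375,172) and (300,188), and the spindle is at (257,292). I'll zoom in on both hubs.

Run:
```python
import cv2,numpy as np
a=cv2.imread("pics/scene0.png");b=cv2.imread("pics/side0.png")
z=lambda i,x,y:cv2.resize(i[y:y+60,x:x+80],None,fx=5,fy=5,interpolation=cv2.INTER_CUBIC)
cv2.imwrite("pics/z1.png",np.vstack([np.hstack([z(a,210,200),z(a,290,215)]),np.hstack([z(b,335,145),z(b,260,160)])]))
```

```text
(no output)
```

View pics/z1.png

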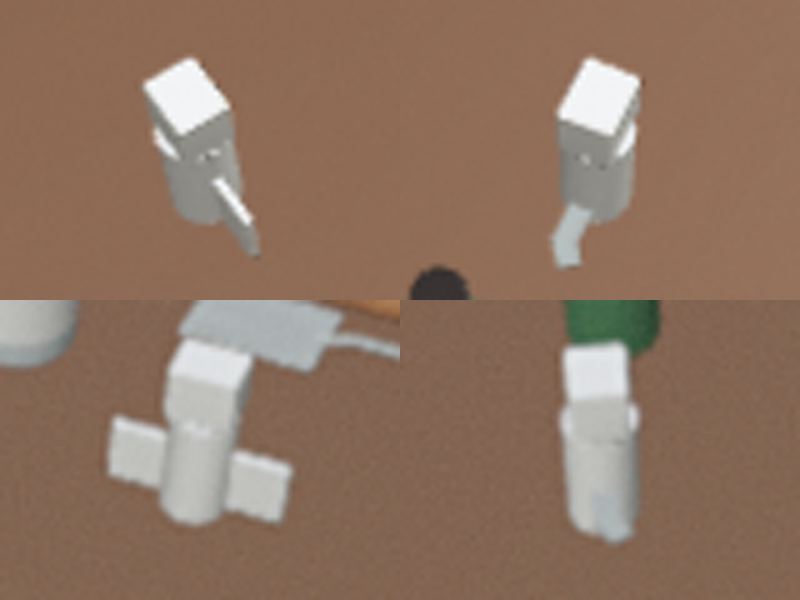

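The mosaic shows the upright white wings on the left hub, so that one is the paddle. The right hub, at scene (329,243) and side (300,188), has the flat steel blade. Next I'll measure the blade's top face and the spindle.

```bash
cat > h.py <<'E'
from cell import arm
import cv2,numpy as np
from scipy.spatial.transform import Rotation as Ro
def ray(p,uv):
    K,R,t=(np.array(p[k]) for k in("camera_matrix","R","t"))
    return -R.T@t, R.T@np.linalg.solve(K,np.array([uv[0],uv[1],1.]))
def onz(p,uv,z):
    c,d=ray(p,uv); return c+d*(z-c[2])/d[2]
def tri(pts):
    A=np.zeros((3,3));b=np.zeros(3)
    for p,uv in pts:
        c,d=ray(p,uv);d/=np.linalg.norm(d);M=np.eye(3)-np.outer(d,d);A+=M;b+=M@c
    return np.linalg.solve(A,b)
E
python3 - <<'E'
from h import *
S,D=arm.camera_params("scene"),arm.camera_params("side")
f=lambda x,y,ox,oy:((x+.5)/5-.5+ox,(y+.5)/5-.5+oy)
cs=[onz(S,f(x,y,290,215),.105)[:2] for x,y in((190,58),(240,78),(212,137),(158,115))]
cs=np.array(cs); print(cs.round(4).tolist(),cs.mean(0)); e=np.diff(np.vstack([cs,cs[:1]]),axis=0)
print(np.linalg.norm(e,axis=1),np.degrees(np.arctan2(e[:,1],e[:,0])))
cd=np.array([onz(D,f(x,y,260,160),.105)[:2] for x,y in((164,46),(226,42),(229,97),(168,103))]);print("side",cd.round(4).tolist(),cd.mean(0))
e=np.diff(np.vstack([cd,cd[:1]]),axis=0);print(np.linalg.norm(e,axis=1),np.degrees(np.arctan2(e[:,1],e[:,0])))
print("bladetip",onz(S,f(170,265,290,215),.03))
ps=[]
for n,p,(x,y,w,h) in(("scene",S,(395,135,35,35)),("side",D,(240,275,35,40))):
    im=cv2.imread(f"pics/{n}0.png")[y:y+h,x:x+w].max(2)
    k,l,st,ce=cv2.connectedComponentsWithStats((im<125).astype(np.uint8))
    i=1+st[1:,4].argmax(); print(n,st[i],ce[i]); m=l==i; r=np.where(m.any(1))[0][0]
    ps.append((p,(np.where(m[r:r+5])[1].mean()+x,r+2+y)))
    print(onz(p,ps[-1][1],.144))
print("nose",tri(ps))
E
```

```text
[[0.6049, -0.153], [0.6292, -0.1376], [0.6509, -0.1694], [0.625, -0.1858]] [ 0.62749986 -0.16145262]
[0.02878577 0.03850846 0.03070436 0.03848463] [  32.37598362  -55.61815059 -147.63235982  121.52626196]
side [[0.6503, -0.172], [0.6225, -0.19], [0.5996, -0.1522], [0.6253, -0.1337]] [ 0.62441242 -0.1619858 ]
[0.03317062 0.04420062 0.03170775 0.04568597] [-147.05462943  121.19753697   35.66712715  -56.86589137]
bladetip [ 0.66924801 -0.20612317  0.03      ]
scene [10  7 10 13 81] [14.62962963 13.2962963 ]
[0.52054991 0.18311819 0.144     ]
side [ 11   9  14  19 124] [17.80645161 19.75806452]
[0.50977523 0.18638293 0.144     ]
nose [0.51474017 0.18536681 0.13772701]
```

```bash
cat >> h.py <<'E'
def go(tx,ty,tz,ydeg=None):
    "shift in tool axes (cm) from the measured pose, turn about tool z (rad) to bring tool y to ydeg (mod 180)"
    o=arm.observe(); R=Ro.from_rotvec(o["ee_rot"]).as_matrix(); p=o["position"]
    print("t",round(o["clock"],2),"p",p.round(4),"yaxis",round(np.degrees(np.arctan2(R[1,1],R[0,1])),2),"tilt z",R[:,2].round(4),"F",o["force"].round(1),"w",round(o["width"],3),"j7",o["joints"][6].round(2),"j1",o["joints"][0].round(2))
    print("shift cm",(R.T@(np.array([tx,ty,tz])-p)*100).round(2),end=" ")
    if ydeg is not None:
        d=(ydeg-np.degrees(np.arctan2(R[1,1],R[0,1]))+90)%180-90; print("turn z",round(-np.radians(d),3))
E
python3 - <<'E'
from h import *
S=arm.camera_params("scene")
print("oil",onz(S,(299,274),.15),onz(S,(299,300),0),"can",onz(S,(244,290),.1),"jar",onz(S,(309,178),.085),"paddle",onz(S,(247,219),.105))
go(.626,-.1617,.25,33)
E
```

```text
oil [ 0.70267325 -0.29800125  0.15      ] [ 0.70114866 -0.30275483  0.        ] can [ 0.64573079 -0.42136809  0.1       ] jar [ 0.43064967 -0.103105    0.085     ] paddle [ 0.47155976 -0.32120165  0.105     ]
t 0.1 p [ 0.2245 -0.5828  0.226 ] yaxis -68.93 tilt z [-6.0e-04  1.3e-03 -1.0e+00] F [-1.  -0.6  0.2] w 1.001 j7 -0.08 j1 1.1
shift cm [ 52.6  -24.86  -2.37] turn z 1.363
```

Emit:
send_rows:
  increments:
    - [9.18,[4.4,-2.1,-0.2],[0,0,0]]
    - [9.18,[4.4,-2.1,-0.2],[0,0,0]]
    - [9.18,[4.4,-2.1,-0.2],[0,0,0]]
    - [9.18,[4.4,-2.1,-0.2],[0,0,0]]
    - [9.18,[4.4,-2.1,-0.2],[0,0,0]]

```text
clock: 0.6
position: [0.3931, -0.4044, 0.2366]
ee_rot: [-3.088, -0.574, 0.001]
force: [1.6, -0.7, -0.0]
width: 1.002
gripper_force: 0.0
```

Emit:
send_rows:
  increments:
    - [9.18,[4.4,-2.1,-0.2],[0,0,0]]
    - [9.18,[4.4,-2.1,-0.2],[0,0,0]]
    - [9.18,[4.4,-2.1,-0.2],[0,0,0]]
    - [9.18,[4.4,-2.1,-0.2],[0,0,0]]
    - [9.18,[4.4,-2.1,-0.2],[0,0,0]]

```text
clock: 1.1
position: [0.5607, -0.2275, 0.2466]
ee_rot: [-3.089, -0.574, 0.001]
force: [0.6, -0.2, 0.6]
width: 0.999
gripper_force: 0.0
```

Emit:
send_rows:
  increments:
    - [9.18,[4.4,-2.1,-0.2],[0,0,0]]
    - [9.18,[4.4,-2.1,-0.2],[0,0,0]]
    - [9.18,[0,0,0],[0,0,-0.148]]
    - [9.18,[0,0,0],[0,0,-0.148]]
    - [9.18,[0,0,0],[0,0,-0.148]]

```text
clock: 1.6
position: [0.6268, -0.1576, 0.25]
ee_rot: [-2.881, -1.25, 0.002]
force: [0.7, -0.3, -0.7]
width: 1.0
gripper_force: 0.0
```

Emit:
send_rows:
  increments:
    - [9.18,[0,0,0],[0,0,-0.148]]
    - [9.18,[0,0,0],[0,0,-0.148]]
    - [9.18,[0,0,0],[0,0,-0.148]]
    - [9.18,[0,0,0],[0,0,-0.148]]
    - [9.18,[0,0,0],[0,0,-0.148]]

```text
clock: 2.1
position: [0.6265, -0.1583, 0.2502]
ee_rot: [-2.235, -2.206, 0.001]
force: [-0.9, 0.3, 0.1]
width: 0.998
gripper_force: 0.0
```

Emit:
send_rows:
  increments:
    - [9.18,[0,0,0],[0,0,-0.148]]
    - [9.18,[0,0,0],[0,0,-0.148]]
    - [9.18,[0,0,0],[0,0,-0.148]]
    - [9.18,[0,0,0],[0,0,-0.148]]
    - [9.18,[0,0,0],[0,0,0]]

```text
clock: 2.6
position: [0.6265, -0.1585, 0.2501]
ee_rot: [-1.5, -2.759, 0.0]
force: [0.1, -0.6, 0.2]
width: 1.0
gripper_force: 0.0
```

Run:
```python
from h import *
go(.626,-.1617,.25,33)
cv2.imwrite("pics/w1.png",arm.get_image("wrist")[:,:,::-1])
p=arm.camera_params("wrist");np.savez("pics/w1.npz",**p);print(p["camera_matrix"],-p["R"].T@p["t"],p["R"].round(2))
```

```text
t 2.6 p [ 0.6265 -0.1585  0.2501] yaxis 32.95 tilt z [-1.e-03  4.e-04 -1.e+00] F [ 0.1 -0.6  0.2] w 1.0 j7 0.52 j1 0.51
shift cm [-0.24 -0.21  0.01] turn z -0.001
[[330.17929411   0.         319.89123763]
 [  0.         330.17929411 196.95867325]
 [  0.           0.           1.        ]] [ 0.58101019 -0.08763296  0.40825716] [[ 0.84  0.54 -0.  ]
 [ 0.51 -0.8   0.31]
 [ 0.17 -0.26 -0.95]]
```

View pics/w1.png

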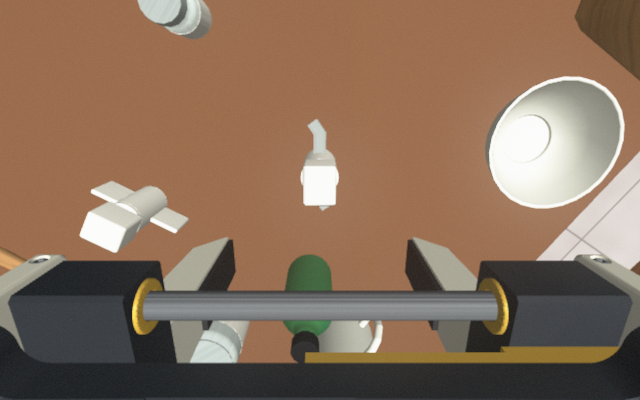

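The wrist view shows the blade with its steel blades at (318,140), and the grip's top face spans about (304–337, 165–206). It is aligned with the image axes, so the yaw is right. I'll measure that face.

Run:
```python
from h import *
p=dict(np.load("pics/w1.npz")); im=cv2.imread("pics/w1.png")[100:230,280:360]
g=im.min(2); print(np.sort(g.ravel())[-600::100])
m=(g>225).astype(np.uint8)
k,l,st,ce=cv2.connectedComponentsWithStats(m);i=1+st[1:,4].argmax();print(st[i],ce[i])
c=max(cv2.findContours((l==i).astype(np.uint8),0,2)[0],key=cv2.contourArea)
q=cv2.boxPoints(cv2.minAreaRect(c))+[280,100];print(q)
w=np.array([onz(p,u,.105) for u in q]);print(w.round(4).tolist(),w.mean(0));e=np.diff(w,axis=0);print(np.linalg.norm(e,axis=1),np.degrees(np.arctan2(e[:,1],e[:,0])))
for r in (165,170,175,185,195,205): print(r,[int(v) for v in g[r-100,18:62:3]])
go(*w.mean(0)[:2],.071,33)
```

```text
[250 250 250 250 250 250]
[  24   66   34   39 1246] [39.58186196 84.68138042]
[[304. 166.]
 [337. 166.]
 [337. 204.]
 [304. 204.]]
[[0.6049, -0.153, 0.105], [0.6309, -0.1363, 0.105], [0.6518, -0.1677, 0.105], [0.6248, -0.185, 0.105]] [ 0.62809034 -0.16051266  0.105     ]
[0.03092429 0.03770198 0.03208733] [  32.65986167  -56.43471576 -147.33409442]
165 [87, 89, 152, 192, 194, 188, 192, 190, 193, 192, 193, 191, 185, 87, 86]
170 [89, 110, 231, 250, 250, 250, 250, 250, 250, 250, 250, 250, 248, 178, 88]
175 [89, 237, 231, 250, 250, 250, 250, 250, 250, 250, 250, 250, 248, 250, 88]
185 [89, 89, 237, 250, 251, 250, 250, 250, 250, 250, 250, 250, 248, 115, 90]
195 [87, 87, 235, 250, 250, 250, 250, 250, 250, 250, 250, 251, 248, 89, 87]
205 [84, 86, 112, 176, 179, 179, 174, 186, 190, 186, 184, 155, 109, 86, 90]
t 2.65 p [ 0.6265 -0.1585  0.2502] yaxis 32.63 tilt z [-8.e-04  5.e-04 -1.e+00] F [-0.5  0.1 -0.5] w 1.002 j7 0.51 j1 0.51
shift cm [-0.27  0.03 17.92] turn z -0.006
```

Emit:
send_rows:
  increments:
    - [9.18,[-0.25,0,4.5],[0,0,0]]
    - [9.18,[0,0,4.5],[0,0,0]]
    - [9.18,[0,0,4.5],[0,0,0]]
    - [9.18,[0,0,3],[0,0,0]]
    - [9.18,[0,0,1.4],[0,0,0]]

```text
clock: 3.15
position: [0.6261, -0.1603, 0.0684]
ee_rot: [-1.507, -2.752, 0.003]
force: [-0.6, -0.1, 0.1]
width: 0.993
gripper_force: 0.0
```

Emit:
send_rows:
  increments:
    - [9.18,[0,0,0],[0,0,0]]
    - [3,[0,0,0],[0,0,0]]
    - [2,[0,0,0],[0,0,0]]
    - [2,[0,0,0],[0,0,0]]
    - [2,[0,0,0],[0,0,0]]
  force: 30

```text
clock: 3.65
position: [0.6288, -0.1605, 0.0729]
ee_rot: [1.503, 2.757, 0.001]
force: [-0.7, 0.0, -0.3]
width: 0.701
gripper_force: 0.0
```

Emit:
send_rows:
  increments:
    - [2,[0,0,0],[0,0,0]]
    - [2,[0,0,0],[0,0,0]]
    - [2,[0,0,0],[0,0,0]]

```text
clock: 3.95
position: [0.6282, -0.1604, 0.0718]
ee_rot: [1.503, 2.758, -0.0]
force: [-0.6, 0.1, 0.7]
width: 0.439
gripper_force: 0.0
```

Run:
```python
from h import *
go(.628,-.1605,.32,33)
cv2.imwrite("pics/w2.png",arm.get_image("wrist")[:,:,::-1])
```

```text
t 3.95 p [ 0.6282 -0.1604  0.0718] yaxis 32.82 tilt z [ 1.e-04 -1.e-04 -1.e+00] F [-0.6  0.1  0.7] w 0.439 j7 0.43 j1 0.48
shift cm [-0.000e+00 -2.000e-02 -2.482e+01] turn z -0.003
```

View pics/w2.png

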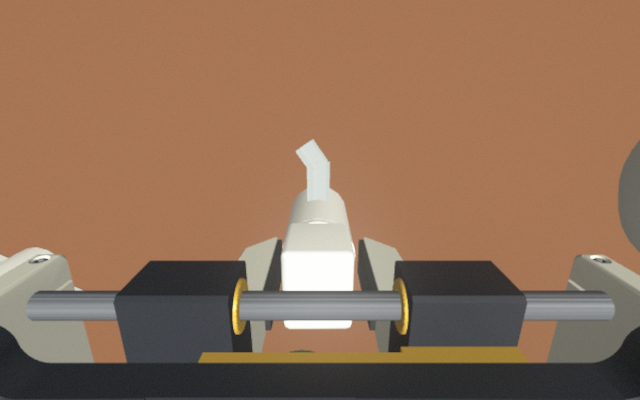

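The pads straddle the grip head evenly (fingers at about 262 and 378, head at 283–353) and are still closing. I'll finish the grip, then lift.

Emit:
send_rows:
  increments:
    - [2,[0,0,0],[0,0,0]]
    - [2,[0,0,0],[0,0,0]]
    - [2,[0,0,0],[0,0,0]]
    - [2,[0,0,0],[0,0,0]]

```text
clock: 4.4
position: [0.6281, -0.1604, 0.0716]
ee_rot: [-1.503, -2.758, 0.0]
force: [-0.3, 0.1, -0.8]
width: 0.348
gripper_force: 29.9
```

Emit:
send_rows:
  increments:
    - [2,[0,0,-1],[0,0,0]]
    - [2,[0,0,-4],[0,0,0]]
    - [2,[0,0,-4],[0,0,0]]
    - [2,[0,0,-4],[0,0,0]]
    - [2,[0,0,-4],[0,0,0]]

```text
clock: 4.9
position: [0.6279, -0.1601, 0.2441]
ee_rot: [1.503, 2.759, 0.0]
force: [1.9, 0.6, -2.1]
width: 0.347
gripper_force: 29.9
```

Emit:
send_rows:
  increments:
    - [2,[0,0,-4],[0,0,0]]
    - [2,[0,0,-4],[0,0,0]]
    - [2,[0,0,0],[0,0,0]]

```text
clock: 5.2
position: [0.6304, -0.1598, 0.329]
ee_rot: [1.498, 2.75, 0.006]
force: [1.0, 0.7, -1.9]
width: 0.347
gripper_force: 29.9
```

Run:
```python
from h import *
go(.515,.185,.33)
```

```text
t 5.2 p [ 0.6304 -0.1598  0.329 ] yaxis 32.84 tilt z [ 0.01   -0.0013 -0.9999] F [ 1.   0.7 -1.9] w 0.347 j7 0.54 j1 0.51
shift cm [35.22  9.   -0.27]
```

Emit:
send_rows:
  increments:
    - [2,[4.6,1.8,0],[0,0,0]]
    - [2,[4.6,1.8,0],[0,0,0]]
    - [2,[4.6,1.8,0],[0,0,0]]
    - [2,[4.6,1.8,0],[0,0,0]]
    - [2,[4.6,1.8,0],[0,0,0]]

```text
clock: 5.7
position: [0.578, 0.0835, 0.3218]
ee_rot: [1.503, 2.759, -0.0]
force: [0.5, 1.8, -1.6]
width: 0.348
gripper_force: 29.9
```

Emit:
send_rows:
  increments:
    - [2,[0,0,0],[0,0,0]]
    - [2,[0,0,0],[0,0,0]]
    - [2,[0,0,0],[0,0,0]]
    - [2,[0,0,0],[0,0,0]]

```text
clock: 6.1
position: [0.5794, 0.08, 0.3215]
ee_rot: [-1.507, -2.757, 0.001]
force: [-0.3, -1.3, -2.0]
width: 0.348
gripper_force: 29.9
```

Run:
```python
from h import *
go(.515,.185,.33,33)
p=arm.camera_params("wrist");np.savez("pics/w3.npz",**p)
cv2.imwrite("pics/w3.png",arm.get_image("wrist")[:,:,::-1])
```

```text
t 6.1 p [0.5794 0.08   0.3215] yaxis 32.68 tilt z [-4.e-04 -6.e-04 -1.e+00] F [-0.3 -1.3 -2. ] w 0.348 j7 0.14 j1 0.21
shift cm [12.32  0.25 -0.86] turn z -0.006
```

View pics/w3.png

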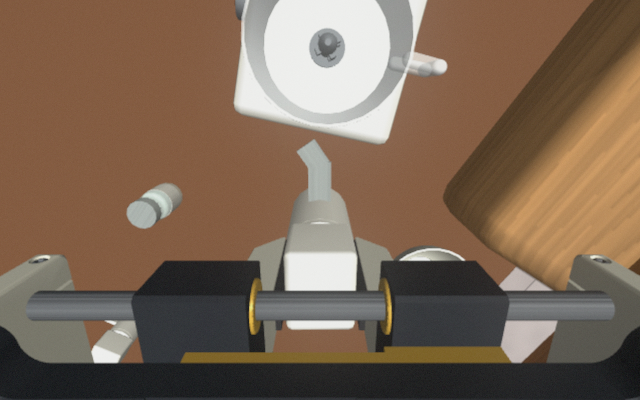

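The spindle's flange is at about (327,48) and its nose at about (326,41). The blade is held upright, with its steel wing at (315,165). I'll zoom in on the spindle and measure it.

Run:
```python
from h import *
p=dict(np.load("pics/w3.npz")); im=cv2.imread("pics/w3.png")
c=im[20:76,300:356]; cv2.imwrite("pics/z3.png",cv2.resize(c,None,fx=10,fy=10,interpolation=cv2.INTER_CUBIC))
g=c.max(2)
for lo,hi,z in((0,190,.101),(0,100,.140)):
    k,l,st,ce=cv2.connectedComponentsWithStats(((g>=lo)&(g<hi)).astype(np.uint8));i=1+st[1:,4].argmax();
    q=st[i]; mid=(300+q[0]+(q[2]-1)/2,20+q[1]+(q[3]-1)/2); print(q,mid,onz(p,mid,z),onz(p,ce[i]+[300,20],z))
    ct=max(cv2.findContours((l==i).astype(np.uint8),0,2)[0],key=cv2.contourArea);print(cv2.fitEllipse(ct))
S,D=arm.camera_params("scene"),arm.camera_params("side")
print(-p["R"].T@p["t"])
```

```text
[  10    9   35   39 1081] (np.float64(327.0), np.float64(48.0)) [0.51735135 0.18952623 0.101     ] [0.51687472 0.18965972 0.101     ]
((26.607688903808594, 27.55533218383789), (34.516029357910156, 38.274925231933594), 4.964373588562012)
[19 24 16 13 94] (np.float64(326.5), np.float64(50.0)) [0.51958874 0.18384216 0.14      ] [0.51879917 0.18291868 0.14      ]
((25.207765579223633, 30.178388595581055), (10.014785766601562, 15.032332420349121), 115.97611236572266)
[0.533744   0.15092765 0.4793917 ]
```

View pics/z3.png

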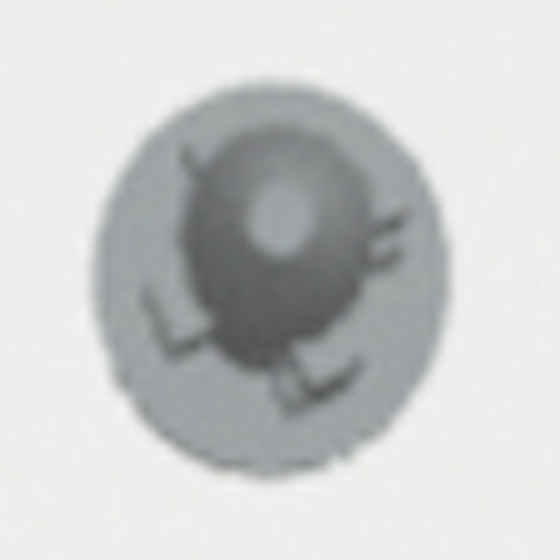

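Run:
```python
from h import *
p=dict(np.load("pics/w3.npz"));print(onz(p,(327.3,41.7),.147),onz(p,(326.6,47.6),.101))
S,D=arm.camera_params("scene"),arm.camera_params("side")
# blob centroid of whole dark spindle taken at mid height .125 in fixed views
print(onz(S,(409.6,148.3),.128),onz(D,(257.8,294.8),.125))
go(.517,.187,.30,33)
```

```text
[0.51668095 0.18942672 0.147     ] [0.51678743 0.18962212 0.101     ]
[0.52258668 0.18178491 0.128     ] [0.50873201 0.19387025 0.125     ]
t 6.15 p [0.5794 0.0801 0.3215] yaxis 32.68 tilt z [-3.e-04 -5.e-04 -1.e+00] F [-1.3  0.  -2.1] w 0.349 j7 0.14 j1 0.21
shift cm [12.37  0.52  2.15] turn z -0.006
```

Emit:
send_rows:
  increments:
    - [2,[4.2,0.2,0],[0,0,0]]
    - [2,[4.2,0.2,0],[0,0,0]]
    - [2,[4.2,0.2,0],[0,0,0]]
    - [2,[0,0,3],[0,0,0]]
    - [2,[0,0,3.5],[0,0,0]]

```text
clock: 6.65
position: [0.5163, 0.1921, 0.2575]
ee_rot: [1.5, 2.757, 0.005]
force: [2.2, -0.6, -1.3]
width: 0.342
gripper_force: 29.9
```

Emit:
send_rows:
  increments:
    - [2,[0,0,1],[0,0,0]]
    - [2,[0,0,0],[0,0,0]]
    - [2,[0,0,0],[0,0,0]]
    - [2,[0,0,0],[0,0,0]]

```text
clock: 7.05
position: [0.5169, 0.1911, 0.2483]
ee_rot: [1.504, 2.757, 0.003]
force: [-0.3, 0.1, -1.2]
width: 0.346
gripper_force: 29.9
```

Run:
```python
from h import *
go(.5165,.189,.226,33)
a=arm.get_image("scene")[:,:,::-1];b=arm.get_image("side")[:,:,::-1]
z=lambda i,x,y:cv2.resize(i[y:y+80,x:x+80],None,fx=5,fy=5,interpolation=cv2.INTER_CUBIC)
cv2.imwrite("pics/z4.png",np.hstack([z(a,370,80),z(b,215,230)]))
```

```text
t 7.05 p [0.5169 0.1911 0.2483] yaxis 32.78 tilt z [ 0.0022  0.0011 -1.    ] F [-0.3  0.1 -1.2] w 0.346 j7 -0.12 j1 0.04
shift cm [-0.16 -0.15  2.23] turn z -0.004
```

View pics/z4.png

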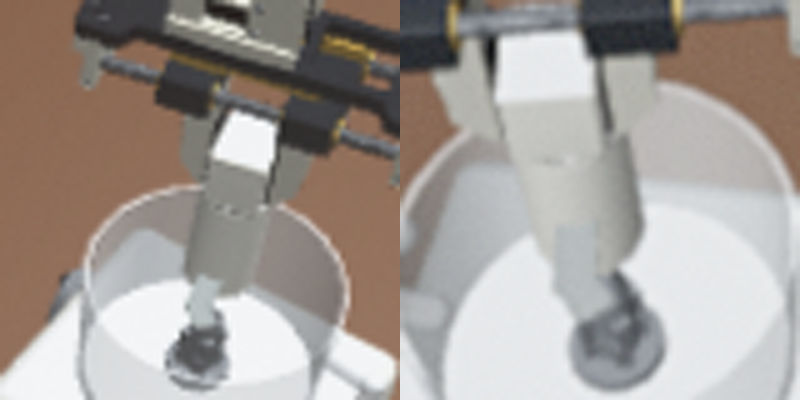

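Both views show the hub hanging over the spindle, with its axis line passing within 1–2 px of the flange. I'll lower it onto the nose in small steps.

Emit:
send_rows:
  increments:
    - [2,[-0.15,-0.15,1],[0,0,0]]
    - [2,[0,0,1],[0,0,0]]
    - [2,[0,0,0.5],[0,0,0]]
    - [2,[0,0,0.3],[0,0,0]]
    - [2,[0,0,0],[0,0,0]]

```text
clock: 7.65
position: [0.5151, 0.1887, 0.2181]
ee_rot: [-1.503, -2.758, 0.001]
force: [1.0, -0.4, -1.6]
width: 0.346
gripper_force: 29.9
```

Emit:
send_rows:
  increments:
    - [2,[0,0,0.2],[0,0,0]]
    - [2,[0,0,0.2],[0,0,0]]
    - [2,[0,0,0.2],[0,0,0]]

```text
clock: 7.95
position: [0.5155, 0.1889, 0.2127]
ee_rot: [1.503, 2.758, 0.0]
force: [0.1, -0.4, -1.3]
width: 0.35
gripper_force: 29.9
```

Emit:
send_rows:
  increments:
    - [2,[0,0,0.2],[0,0,0]]
    - [2,[0,0,0.2],[0,0,0]]
    - [2,[0,0,0.2],[0,0,0]]
    - [2,[0,0,0],[0,0,0]]

```text
clock: 8.35
position: [0.5158, 0.1897, 0.2067]
ee_rot: [1.502, 2.759, 0.003]
force: [2.5, 5.5, -2.9]
width: 0.346
gripper_force: 30.0
```

Emit:
send_rows:
  increments:
    - [2,[0,0,0.15],[0,0,0]]
    - [2,[0,0,0.15],[0,0,0]]
    - [2,[0,0,0.15],[0,0,0]]
    - [2,[0,0,0],[0,0,0]]

```text
clock: 8.75
position: [0.5158, 0.1897, 0.2024]
ee_rot: [1.503, 2.759, 0.003]
force: [1.9, 5.7, -1.3]
width: 0.349
gripper_force: 30.0
```

Emit:
send_rows:
  increments:
    - [2,[0.08,0.07,0],[0,0,0]]
    - [2,[0,0,0.1],[0,0,0]]
    - [2,[0,0,0.1],[0,0,0]]
    - [2,[0,0,0.1],[0,0,0]]
    - [2,[0,0,0],[0,0,0]]

```text
clock: 9.25
position: [0.5159, 0.1901, 0.2002]
ee_rot: [1.503, 2.758, 0.001]
force: [-0.5, 2.2, 9.6]
width: 0.348
gripper_force: 30.0
```

The hub is sitting on the upper rib ends with about 11 N. I'll turn it slowly under this pressure.

Emit:
send_rows:
  increments:
    - [2,[0,0,0.05],[0,0,0.06]]
    - [2,[0,0,0],[0,0,0.06]]
    - [2,[0,0,0],[0,0,0.06]]
    - [2,[0,0,0],[0,0,0.06]]
    - [2,[0,0,0],[0,0,0.06]]

```text
clock: 9.75
position: [0.5163, 0.1903, 0.2003]
ee_rot: [1.901, 2.499, 0.003]
force: [-0.7, 2.8, 11.9]
width: 0.346
gripper_force: 30.0
```

Emit:
send_rows:
  increments:
    - [2,[0,0,0],[0,0,0.06]]
    - [2,[0,0,0],[0,0,0.06]]
    - [2,[0,0,0],[0,0,0.06]]
    - [2,[0,0,0],[0,0,0.06]]
    - [2,[0,0,0],[0,0,0.06]]

```text
clock: 10.25
position: [0.5165, 0.1903, 0.2002]
ee_rot: [2.253, 2.188, 0.004]
force: [0.9, 2.7, 10.5]
width: 0.347
gripper_force: 30.0
```

Emit:
send_rows:
  increments:
    - [2,[0,0,0],[0,0,0.06]]
    - [2,[0,0,0],[0,0,0.06]]
    - [2,[0,0,0],[0,0,0.06]]
    - [2,[0,0,0],[0,0,0.06]]
    - [2,[0,0,0],[0,0,0.06]]

```text
clock: 10.75
position: [0.5165, 0.1902, 0.1998]
ee_rot: [2.555, 1.826, 0.004]
force: [1.8, 3.8, 4.4]
width: 0.345
gripper_force: 30.0
```

Emit:
send_rows:
  increments:
    - [2,[0,0,0.05],[0,0,0]]
    - [2,[0,0,0.05],[0,0,0]]
    - [2,[0,0,0],[0,0,0]]

```text
clock: 11.05
position: [0.5166, 0.1901, 0.199]
ee_rot: [2.553, 1.829, 0.004]
force: [1.9, 3.1, 9.1]
width: 0.345
gripper_force: 30.0
```

Emit:
send_rows:
  increments:
    - [2,[0,0,0],[0,0,0.06]]
    - [2,[0,0,0],[0,0,0.06]]
    - [2,[0,0,0],[0,0,0]]

```text
clock: 11.35
position: [0.5165, 0.1898, 0.1981]
ee_rot: [2.66, 1.67, 0.003]
force: [4.7, 3.8, 0.0]
width: 0.349
gripper_force: 30.0
```

Emit:
send_rows:
  increments:
    - [2,[0,0,0.05],[0,0,0.06]]
    - [2,[0,0,0],[0,0,0.06]]
    - [2,[0,0,0],[0,0,0]]

```text
clock: 11.65
position: [0.5165, 0.1897, 0.1974]
ee_rot: [2.756, 1.507, 0.003]
force: [5.1, 3.3, -1.8]
width: 0.351
gripper_force: 30.0
```

Emit:
send_rows:
  increments:
    - [2,[0.05,0.03,0.1],[0,0,0]]
    - [2,[0,0,0.1],[0,0,0]]
    - [2,[0,0,0.1],[0,0,0]]
    - [2,[0,0,0],[0,0,0]]

```text
clock: 12.05
position: [0.5166, 0.1897, 0.1942]
ee_rot: [2.754, 1.51, 0.001]
force: [4.8, 1.8, -0.9]
width: 0.348
gripper_force: 30.0
```

The upper collar has meshed. I'll go on down to the lower one.

Emit:
send_rows:
  increments:
    - [2,[0.03,0.03,0.15],[0,0,0]]
    - [2,[0,0,0.15],[0,0,0]]
    - [2,[0,0,0.15],[0,0,0]]
    - [2,[0,0,0.1],[0,0,0]]
    - [2,[0,0,0],[0,0,0]]

```text
clock: 12.55
position: [0.5166, 0.19, 0.1885]
ee_rot: [2.754, 1.511, 0.0]
force: [5.6, 0.9, -1.3]
width: 0.346
gripper_force: 30.0
```

Emit:
send_rows:
  increments:
    - [2,[0,0,0.1],[0,0,0]]
    - [2,[0,0,0.1],[0,0,0]]
    - [2,[0,0,0.1],[0,0,0]]
    - [2,[0,0,0],[0,0,0]]

```text
clock: 12.95
position: [0.5166, 0.1901, 0.1855]
ee_rot: [2.754, 1.511, 0.0]
force: [5.8, 1.2, -1.2]
width: 0.347
gripper_force: 30.0
```

Emit:
send_rows:
  increments:
    - [2,[0.03,0.04,0.05],[0,0,0]]
    - [2,[0,0,0.05],[0,0,0]]
    - [2,[0,0,0.05],[0,0,0]]
    - [2,[0,0,0],[0,0,0]]

```text
clock: 13.35
position: [0.5168, 0.1901, 0.184]
ee_rot: [2.754, 1.511, -0.001]
force: [4.4, 2.0, -1.4]
width: 0.346
gripper_force: 30.0
```

Emit:
send_rows:
  increments:
    - [2,[0,0,0.1],[0,0,0]]
    - [2,[0,0,0.1],[0,0,0]]
    - [2,[0,0,0.1],[0,0,0]]
    - [2,[0,0,0],[0,0,0]]

```text
clock: 13.75
position: [0.5168, 0.1901, 0.181]
ee_rot: [-2.754, -1.511, 0.001]
force: [3.3, 2.3, -0.5]
width: 0.348
gripper_force: 30.0
```

Emit:
send_rows:
  increments:
    - [2,[0,0,0.15],[0,0,0]]
    - [2,[0,0,0.15],[0,0,0]]
    - [2,[0,0,0.15],[0,0,0]]
    - [2,[0,0,0.1],[0,0,0]]
    - [2,[0,0,0],[0,0,0]]

```text
clock: 14.25
position: [0.5168, 0.1902, 0.1754]
ee_rot: [-2.754, -1.511, 0.001]
force: [2.4, 1.8, -2.4]
width: 0.347
gripper_force: 30.0
```

Emit:
send_rows:
  increments:
    - [2,[0,0,0.1],[0,0,0]]
    - [2,[0,0,0.1],[0,0,0]]
    - [2,[0,0,0.1],[0,0,0]]
    - [2,[0,0,0],[0,0,0]]

```text
clock: 14.65
position: [0.5168, 0.1902, 0.1726]
ee_rot: [-2.754, -1.511, 0.0]
force: [2.4, 1.0, -2.2]
width: 0.349
gripper_force: 30.0
```

Emit:
send_rows:
  increments:
    - [2,[0,0,0.05],[0,0,0]]
    - [2,[0,0,0.05],[0,0,0]]
    - [2,[0,0,0.05],[0,0,0]]
    - [2,[0,0,0],[0,0,0]]

```text
clock: 15.05
position: [0.517, 0.1904, 0.1725]
ee_rot: [2.754, 1.511, 0.001]
force: [-1.6, -0.0, 11.9]
width: 0.352
gripper_force: 30.0
```

The hub met a firm stop at the flange height (TCP 0.1725). I'll relax the push, open the fingers partway and retreat.

Emit:
send_rows:
  increments:
    - [2,[0,0,-0.13],[0,0,0]]
    - [5,[0,0,0],[0,0,0]]
    - [5,[0,0,0],[0,0,0]]
    - [5,[0,0,0],[0,0,0]]
    - [5,[0,0,0],[0,0,0]]

```text
clock: 15.55
position: [0.5168, 0.1901, 0.1723]
ee_rot: [2.754, 1.511, -0.001]
force: [-0.3, 0.3, 0.4]
width: 0.543
gripper_force: 0.0
```

Emit:
send_rows:
  increments:
    - [5,[0,0,0],[0,0,0]]
    - [5,[0,0,-1],[0,0,0]]
    - [5,[0,0,-2],[0,0,0]]
    - [5,[0,0,-3],[0,0,0]]
    - [5,[0,0,-3],[0,0,0]]

```text
clock: 16.05
position: [0.5167, 0.1902, 0.2641]
ee_rot: [-2.754, -1.511, 0.0]
force: [-0.5, -0.7, 0.0]
width: 0.544
gripper_force: 0.0
```

Emit:
send_rows:
  increments:
    - [5,[-4,0,-3],[0,0,0]]
    - [5,[-4,0,-2],[0,0,0]]
    - [5,[-4,0,0],[0,0,0]]
    - [5,[0,0,0],[0,0,0]]
    - [5,[0,0,0],[0,0,0]]

```text
clock: 16.55
position: [0.4525, 0.0885, 0.3135]
ee_rot: [2.755, 1.509, 0.002]
force: [1.3, 0.5, -0.4]
width: 0.545
gripper_force: 0.0
```

Run:
```python
from h import *
go(.517,.19,.3)
a=arm.get_image("scene")[:,:,::-1];b=arm.get_image("side")[:,:,::-1];w=arm.get_image("wrist")[:,:,::-1]
z=lambda i,x,y:cv2.resize(i[y:y+80,x:x+80],(400,400),interpolation=cv2.INTER_CUBIC)
cv2.imwrite("pics/z5.png",np.vstack([np.hstack([z(a,370,100),z(b,215,230)])]))
```

```text
t 16.55 p [0.4525 0.0885 0.3135] yaxis -32.59 tilt z [ 0.0016  0.     -1.    ] F [ 1.3  0.5 -0.4] w 0.545 j7 -0.93 j1 0.03
shift cm [12.02 -0.03  1.36]
```

View pics/z5.png

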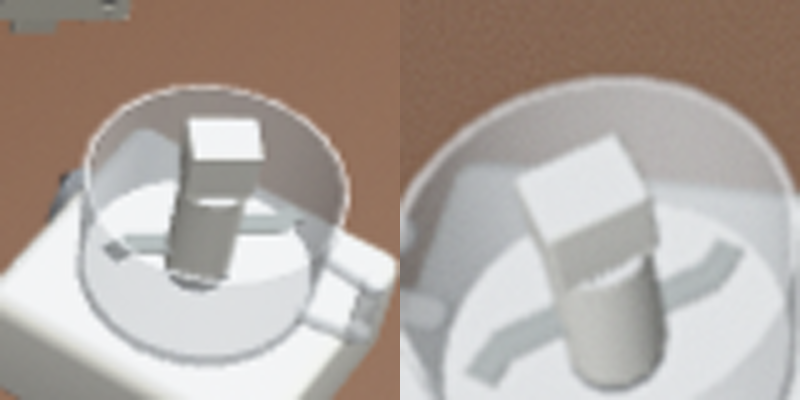

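The blade stands upright on the spindle and is clear of the gripper. In the mosaic its top face is at about (225,139) in the scene half and (584,191) in the side half. I'll check its height by triangulation.

Run:
```python
from h import *
S,D=arm.camera_params("scene"),arm.camera_params("side")
u=np.mean([(188,120),(258,120),(264,160),(188,157)],0)/5-.4+[370,100]
v=np.mean([(120,178),(212,135),(250,200),(155,250)],0)/5-.4+[215,230]
print(tri([(S,u),(D,v)]), onz(S,u,.206), onz(D,v,.206))
```

```text
[0.51447498 0.1899074  0.20370858] [0.51660553 0.18891403 0.206     ] [0.51260659 0.1904557  0.206     ]
```

```bash
python3 -c "
from cell import arm
print(arm.sign_off())"
```

```text
the job is handed in; nothing more can be done
None
```

I fitted the chopping blade on the spindle, through both collars and down to the flange, let go of it and handed the job in at about 17 s; contact force read about 12 N at most, and triangulation put its top at about 204 mm (206 mm is fully home).

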